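# Work the locating block out of the trim checking fixture

## Robot

A 6-joint arm with a two-finger parallel gripper is mounted at the origin on a cart in front of the work surface, level with it; the furniture and walls round the work are solid. World frame = base frame: x ahead of the robot, y to its left, z up, the work surface at z = 0. Lengths are in m, angles in rad, forces in N, time in s.
With the tool pointing down it reaches from about 0.225 to 0.875 m from the base axis. Payload 3.4 kg.
Tool frame: the origin (TCP) lies at the very end of the fingers, on their centre line; the grasp point (between the pads) lies 19 mm behind it; z points along the fingers, y is the direction in which the jaws open and shut (so a half turn about z gives the same grasp; the last joint's range is limited). The gripper opens to 85 mm and grips with 20 to 120 N. Pads are 22 mm wide; open, the fingers measure 114 mm over their backs; the gripper's body (76 mm by 85 mm) begins 54 mm behind the grasp point. The pads swing forward as they close: fully open they stand 13 mm farther back than shut.
Start: joints at [1.025, 0.276, 1.505, -0, 1.361, -0.121], TCP at [0.237, 0.524, 0.231] pointing down, gripper open.
Joint ranges: [-2.89, 2.89], [-0.75, 2.08], [0.22, 2.7], [-1.18, 4.32], [0.11, 2.71], [-2.7, 2.7]. Speed limits (rad/s): [2.57, 2.57, 3.14, 3.14, 3.14, 3.14].

## Interface

Orientations are given as a 3x3 rotation matrix whose columns are the frame's x, y, z axes.
In Python, from workcell import ctrl, eyes, ticket, spotter gives the robot as it stands. Calls block until the motion is done:
- ctrl.move_pose(position, orientation): joint-space move of the TCP to a pose.
- ctrl.move_l(position, max_speed=0.15, frame=None, stop_force=None): straight line of the TCP; frame=None keeps the orientation; max_speed is the mean speed in m/s. With stop_force (N) it stops when the force on the tool has changed by that much, and returns True; else False.
- ctrl.move_joints(angles): joint-space move.
- ctrl.open_gripper() and ctrl.grasp(): open the fingers fully, or close them until they stop; the grip force is fixed at half the most.
- ctrl.hold(seconds).
- ctrl.solve_ik(position, orientation): joint angles nearest the present ones, or None.
- ctrl.observe(): the state.
- eyes.grab_frame(name): name is "side" or "top"; returns (picture, depth): 420x560x3 uint8, red, green, blue; 420x560 float32, m along the optical axis (not along the pixel's ray), 0 where there is no reading.
- eyes.calibration(name): a dict with "mtx" (3x3 intrinsics, pixels), "k1" (the pictures are not rectified: a ray, as slopes to the right and down, at radius r is drawn at 1 + k1 r^2 times it, then the intrinsics apply), "R" (3x3) and "t" (3): a world point X has camera coordinates R X + t. Camera axes: x right, y down, z forward; pixel columns grow to the right and rows downward; lengths in m; the calibration is good to about 2 mm. A picture is of the moment at which its call begins. calibration takes no time and is no camera call.
A pose or a line that the arm cannot do raises ctrl.IKError and nothing moves.
- ticket.job_done(): hands the job in, once; it reports no verdict.
Trained networks look in the newest picture that a camera, given by its name, has taken for a name from the list of things; names that differ only in an ending like _2 or _b are one class to them, and where a whole thing is asked for, a point or a joint stands for the part that bears it (a point fixed in the world has none). Each returns a list of dicts, best first, with "score" (0 to 1); they miss things now and then, are a little off and sometimes report something else, mostly with a low value. They report only what shows in the picture. A call takes as long as a camera call. They do not tell look-alikes from the thing itself.
- spotter.boxes_of(name, camera): "xyz" ([x, y, z] in m, in world coordinates, good to about 4 mm: the middle of the surface that is visible of it).
- spotter.masks_of(name, camera): "mask" (420x560 bool, what is visible of it).
The state is a dict: "time": time; "joint_pos": joint angles; "dq": joint speeds; "joint_torque": joint torques, N m; "position": TCP position; "ee_rot": TCP orientation; "force": force on the tool from outside, world axes, zero at the start; "torque": the same for the moment, N m; "finger_gap": opening from 0.0 (shut) to 1.0 (fully open).
Only numpy, scipy, OpenCV 4.12 (cv2) and the standard library are available. Lean on these libraries where they do the work, as an engineer would, in place of code of your own. Each camera call takes 0.05 s, during which the arm holds its last target.

## Task

The steel locating block of the checking fixture has to come out for a change of model. First turn the fixture's lock ring clockwise (seen from above) by its black upright grip until it stops at the red mark, so that the nest cannot lift; then grip the block by its upper part and rock it side to side between the nest's two spring plungers, leaning hand and block together some seven degrees to each side in turn, with a gentle upward pull, until it works free. Lift it upright just clear of the nest, about 2 cm above the mouth and without touching it, and finish the program still holding it there, with the ring still locked, the nest still in its base and the screwdriver, plug gauge and carton left alone.

Things in the scene. Friction and masses are not known exactly. Their poses are not given: they have to be found in the camera images.
- lock_ring (a joint): angle of the flat aluminium lock ring (knurled, outer diameter 152 mm) about the fixture's vertical axis, rad: 0 open, grows clockwise seen from above, 1.05 is the stop, where its red line meets the red line on the dark square base plate (locked). It turns stiffly, about 2 N at the grip, and stays where it is left. Locked, its two hooks reach over the nest's two ears, 1.5 mm above them.
- ring_grip (a point): half-way up the black upright grip at the end of the ring's lever: round, 18 mm across, from 23 to 73 mm above the table, this point at 50 mm, free all round; 115 mm from the fixture's vertical axis, about which it travels with the ring. The lever stands out beyond the ring, over or just past the edge of the base plate (190 x 190 x 10 mm).
- nest_mouth (a point): centre of the pocket's mouth in the top of the nest, on the fixture's vertical axis, 48 mm above the table. Axes: x roughly ahead, y along the line of the two spring plungers (the way the block is rocked), z up. Pocket 25.6 mm along x, 32 mm along y, 26 mm deep. Nest: aluminium flange 100 mm across with a blue housing 50 x 57 x 26 mm, 0.9 kg, loose in the base plate until the ring is locked.
- plunger_left (a point): where the brass nose of the left spring plunger (+y side of the nest) presses on the seated block: 10 mm below the mouth, 13 mm from the axis. The two plungers hold the block by friction: some 60 N to pull it straight up, under 25 N to tip it by its upper part. A block tipped to this side pivots here and its other side climbs.
- plunger_right (a point): the same point of the right spring plunger (-y side). The block is free of the plungers when it has climbed 16 mm, and its foot leaves the pocket after 26 mm. Flat finger pads hold the block stiffly, so it leans only as far as the hand is leant about the nest's x axis.
- block_center (a point): centre (half-way up) of the locating block: bright steel with a white plastic saddle on top, 24 mm along its x (plain faces, to grip), 26 mm along its y (plunger faces), 84 mm tall, 0.2 kg. At the start it stands on the pocket's floor, 26 mm deep, its axes those of the nest, this point 16 mm above the mouth; its upper 58 mm stand out of the nest.
- screwdriver: screwdriver with red handle, 28 x 198 x 29 mm, lying beside the fixture; leave alone
- plug_gauge: plug gauge with black knurled middle, 22 x 113 x 22 mm, lying behind the fixture; leave alone
- box_blades: small blue and white carton, 35 x 75 x 45 mm, standing behind the fixture to the right; leave alone
There are look-alikes about, which are no part of the job. Leave any green look-alike of the part that bears block_center alone.

How it is judged:
By the outcome, as a careful person would: the job done as asked, in the order asked, and still so for the second after the job is handed in, while the arm keeps its last pose, push and grip.
It also fails if it takes over 45 s, if anything falls off the work surface, if the arm or the gripper's body presses on something with over 40 N, if the wrist force passes 120 N, or if a joint passes its speed limit or range.

## Working session

There is one attempt and no reset: what is moved stays moved. The work goes in short steps, each a Python script; the robot and the scene stay as the last script left them, time stands still between calls to the robot, and variables do not carry over. Pictures are saved under pics/ and viewed, and the job is handed in when it is done.

```bash
ls; mkdir -p pics; python3 - <<'E'
from workcell import ctrl, eyes, ticket, spotter
import cv2
for n in("side","top"):
    p,d=eyes.grab_frame(n)
    cv2.imwrite(f"pics/{n}0.png",p[:,:,::-1])
    c=eyes.calibration(n);print(n,c)
o=ctrl.observe();print(o)
E
```

```text
pics
side {'mtx': array([[391.12714123,   0.        , 280.65087779],
       [  0.        , 391.12714123, 201.83839463],
       [  0.        ,   0.        ,   1.        ]]), 'k1': -0.0682042650108132, 'R': array([[ 0.96302617, -0.26914194, -0.01196697],
       [-0.14001917, -0.46206997, -0.87572026],
       [ 0.23016347,  0.84501713, -0.48267051]]), 't': array([-0.53797539,  0.20813318,  0.66824664])}
top {'mtx': array([[505.0901117 ,   0.        , 277.43039106],
       [  0.        , 505.0901117 , 205.58722165],
       [  0.        ,   0.        ,   1.        ]]), 'k1': -0.06534536996710018, 'R': array([[ 0.0287994 , -0.99948691,  0.01401796],
       [-0.98152234, -0.03093015, -0.1888312 ],
       [ 0.18916789, -0.00832072, -0.9819095 ]]), 't': array([0.07057279, 0.63313672, 0.99133409])}
{'time': 0.1, 'joint_pos': array([ 1.02501542e+00,  2.76564205e-01,  1.50600627e+00, -1.24699349e-05,
        1.36072953e+00, -1.21001160e-01]), 'dq': array([-0.00062438, -0.00215826, -0.00309899,  0.00142002,  0.00041598,
       -0.00099314]), 'joint_torque': array([ 9.05410179e-04, -4.17699659e+01, -2.46405226e+01, -4.84642419e-05,
        5.85269750e-03, -8.68636278e-06]), 'position': array([0.23672855, 0.52348331, 0.23050783]), 'ee_rot': array([[-9.11130518e-01,  4.12116989e-01, -8.75833619e-04],
       [ 4.12117874e-01,  9.11129359e-01, -1.46563512e-03],
       [ 1.93984590e-04, -1.69633158e-03, -9.99998542e-01]]), 'force': array([ 0.47599368, -0.20127546, -0.0187936 ]), 'torque': array([0.01996327, 0.00348661, 0.02742759]), 'finger_gap': 1.0014556456422061}
```

View pics/side0.png

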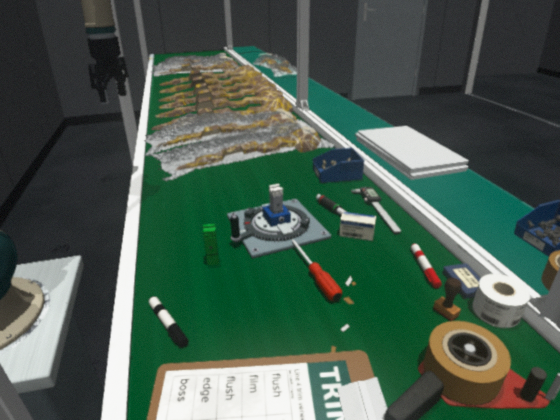

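View pics/top0.png

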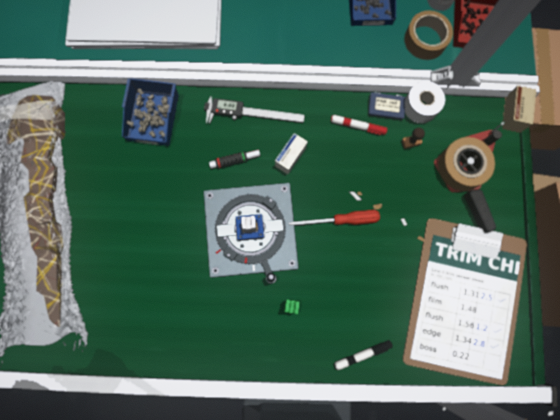

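The side view shows the fixture with the steel block at about (276,197), and the black grip at (235,225). The top view shows the nest at (250,228), the grip at (270,279) and the green look-alike at (291,307). I'll enlarge both views and take measurements.

```bash
cat > h.py <<'E'
from workcell import ctrl, eyes, ticket, spotter
import numpy as np, cv2
def ray(c,uv):
    K=c['mtx'];d=np.array([[c['k1'],0,0,0]],float)
    n=cv2.undistortPoints(np.array([[uv]],float),K,d,None,None)[0,0]
    return c['R'].T@np.array([n[0],n[1],1.]), -c['R'].T@c['t']
def unproj(n,uv,depth):
    r,o=ray(eyes.calibration(n),uv); return o+r*depth
def atz(n,uv,z):
    r,o=ray(eyes.calibration(n),uv); return o+r*(z-o[2])/r[2]
def proj(n,X):
    c=eyes.calibration(n)
    p,_=cv2.projectPoints(np.array(X,float).reshape(-1,1,3),cv2.Rodrigues(c['R'])[0],c['t'],c['mtx'],np.array([c['k1'],0,0,0.]))
    return p[:,0]
def two(uvA,uvB,a='top',b='side'):
    A=[];B=[]
    ra,oa=ray(eyes.calibration(a),uvA);rb,ob=ray(eyes.calibration(b),uvB)
    M=np.stack([ra,-rb],1);s=np.linalg.lstsq(M,ob-oa,rcond=None)[0]
    P=oa+ra*s[0];Q=ob+rb*s[1];return (P+Q)/2,np.linalg.norm(P-Q)
def crop(p,x,y,w,h,k,name):
    cv2.imwrite('pics/'+name,cv2.resize(p[y:y+h,x:x+w,::-1],None,fx=k,fy=k,interpolation=cv2.INTER_CUBIC))
E
python3 - <<'E'
from h import *
P,d=eyes.grab_frame('side'); crop(P,190,170,150,95,5,'s1.png')
T,dt=eyes.grab_frame('top'); crop(T,195,175,120,115,5,'t1.png')
np.savez('d0.npz',d=d,dt=dt)
for n in('lock_ring','ring_grip','block_center','nest_mouth','plunger_left','plunger_right','screwdriver','plug_gauge','box_blades'):
  for c in('top','side'):
    print(n,c,[(np.round(b['xyz'],3).tolist(),round(float(b['score']),2)) for b in spotter.boxes_of(n,c)][:4])
E
```

```text
lock_ring top [([0.569, 0.133, 0.018], 0.66)]
lock_ring side [([0.539, 0.098, 0.02], 0.57)]
ring_grip top [([0.569, 0.13, 0.017], 0.58)]
ring_grip side [([0.542, 0.099, 0.018], 0.84)]
block_center top [([0.423, 0.057, 0.082], 0.67), ([0.583, 0.145, 0.1], 0.5)]
block_center side [([0.422, 0.043, 0.051], 0.92)]
nest_mouth top [([0.584, 0.144, 0.027], 0.58)]
nest_mouth side [([0.58, 0.122, 0.032], 0.6)]
plunger_left top [([0.589, 0.146, 0.028], 0.95)]
plunger_left side [([0.579, 0.123, 0.029], 0.98)]
plunger_right top [([0.583, 0.144, 0.024], 0.77)]
plunger_right side [([0.577, 0.124, 0.029], 0.88)]
screwdriver top [([0.612, -0.076, 0.022], 0.83)]
screwdriver side [([0.616, -0.094, 0.028], 0.56)]
plug_gauge top [([0.743, 0.194, 0.02], 0.94)]
plug_gauge side [([0.738, 0.181, 0.017], 0.59), ([0.538, 0.096, 0.022], 0.5)]
box_blades top [([0.754, 0.068, 0.045], 0.96), ([0.582, 0.146, 0.027], 0.32)]
box_blades side [([0.75, 0.048, 0.035], 0.76)]
```

```bash
ls -la pics
```

```text
total 1408
drwxr-xr-x 2 agent agent   4096 Dec  7 14:59 .
drwxr-xr-x 3 agent agent   4096 Dec  7 14:59 ..
-rw-r--r-- 1 agent agent 358644 Dec  7 14:59 s1.png
-rw-r--r-- 1 agent agent 411454 Dec  7 14:58 side0.png
-rw-r--r-- 1 agent agent 317937 Dec  7 14:59 t1.png
-rw-r--r-- 1 agent agent 339799 Dec  7 14:58 top0.png
```

View pics/s1.png

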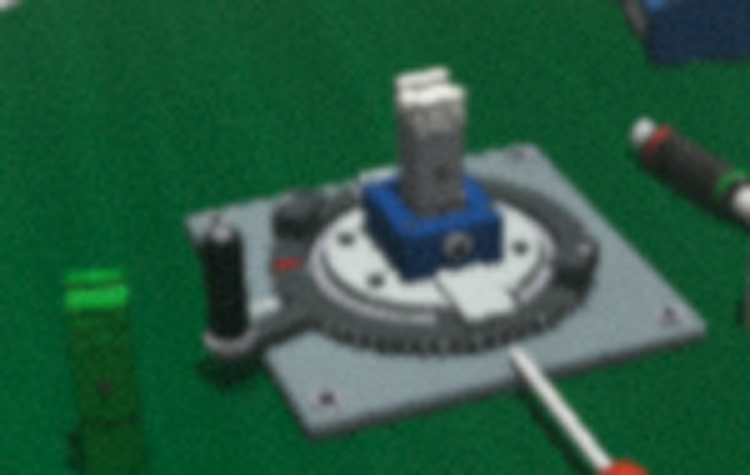

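View pics/t1.png

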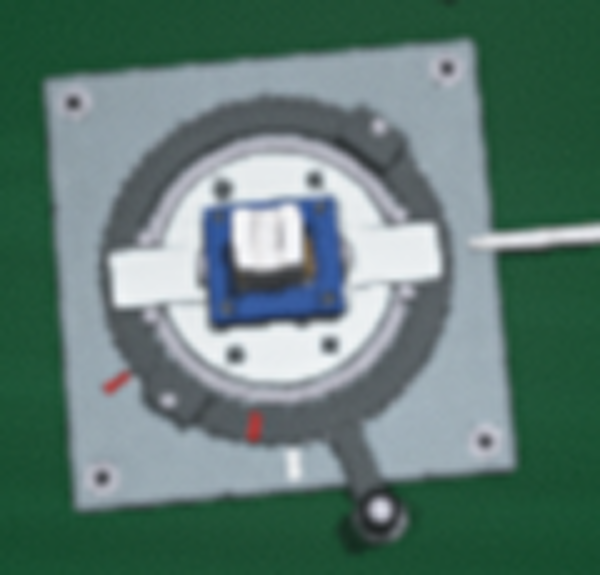

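```bash
python3 - <<'E'
from h import *
def f(u,v): return ((u+.5)/5-.5+195,(v+.5)/5-.5+175)
def g(u,v): return ((u+.5)/5-.5+190,(v+.5)/5-.5+170)
C=[(45,78),(470,40),(517,468),(77,510)]
W=np.array([atz('top',f(*c),.010) for c in C]);print(np.round(W,4));print('ctr',W.mean(0), [np.linalg.norm(W[i]-W[i-1]) for i in range(4)])
# side+top triang of screws
S={'screwTL':((72,103),(217,0)),'screwTR':((447,68),(522,153)),'screwBR':((485,440),(668,313)),'screwBL':((102,478),(327,399))}
for k in ('screwTR','screwBR'): print(k,two(f(*S[k][0]),g(*S[k][1])))
print('BLscrew?',two(f(*S['screwBL'][0]),g(*S['screwBL'][1])),two(f(485,440),g(327,399)),two(f(447,68),g(668,313)),two(f(72,103),g(522,153)))
print('grip top',two(f(380,510),g(222,232)))
print('ring red z.02',atz('top',f(255,425),.02),'base red',atz('top',f(120,381),.01),'white',atz('top',f(293,463),.01))
print('grip topz73',atz('top',f(380,510),.073), 'z26', atz('top',f(380,510),.025))
for a in [(145,265),(405,265)]: print('ear',atz('top',f(*a),.022))
# nest blue housing corners at z=.048
H=np.array([atz('top',f(*c),.048) for c in [(204,212),(336,198),(345,312),(212,327)]]);print('house',H,H.mean(0))
B=np.array([atz('top',f(*c),.090) for c in [(232,210),(300,205),(305,265),(237,272)]]);print('blocktop',B,B.mean(0))
z=np.load('d0.npz')
for a in [(120,280),(425,250),(275,350),(265,240),(380,510),(220,225)]:
    u=f(*a); dd=z['dt'][int(round(u[1])),int(round(u[0]))]; print(a,dd,unproj('top',u,dd))
E
```

```text
[[0.6696 0.252  0.01  ]
 [0.6926 0.0661 0.01  ]
 [0.5057 0.0414 0.01  ]
 [0.4822 0.228  0.01  ]]
ctr [0.58751083 0.14689068 0.01      ] [np.float64(0.18892252416327565), np.float64(0.1873644504418529), np.float64(0.18856809696940646), np.float64(0.1881060743527201)]
screwTR (array([0.63526913, 0.08190211, 0.10335955]), np.float64(0.045545363351616804))
screwBR (array([0.58318698, 0.03267629, 0.05172737]), np.float64(0.1462817625027895))
BLscrew? (array([ 0.52633493,  0.22838805, -0.11424861]), np.float64(0.046296857376948976)) (array([0.51742576, 0.05532727, 0.01042555]), np.float64(0.000513323014238304)) (array([0.67972583, 0.0758598 , 0.01048596]), np.float64(0.00036621225556612565)) (array([0.66015771, 0.23925905, 0.01040703]), np.float64(0.002996002115803422))
grip top (array([0.4837735 , 0.09915605, 0.07360437]), np.float64(0.0016260923918149058))
ring red z.02 [0.51981828 0.15332228 0.02      ] base red [0.53766931 0.21244765 0.01      ] white [0.50495177 0.13699702 0.01      ]
grip topz73 [0.48299363 0.09923581 0.073     ] z26 [0.48540156 0.09927668 0.025     ]
ear [0.58647621 0.20296915 0.022     ]
ear [0.58994375 0.09183467 0.022     ]
house [[0.60589653 0.17681437 0.048     ]
 [0.61358035 0.12176111 0.048     ]
 [0.56558876 0.11635996 0.048     ]
 [0.5576043  0.17136166 0.048     ]] [0.58566748 0.14657427 0.048     ]
blocktop [[0.60006372 0.16244374 0.09      ]
 [0.60295948 0.13519518 0.09      ]
 [0.57865614 0.13228824 0.09      ]
 [0.57497882 0.15938446 0.09      ]] [0.58916454 0.14732791 0.09      ]
(120, 280) 1.0764987 [0.57952134 0.21321285 0.02310609]
(425, 250) 1.0771129 [0.59596563 0.08352688 0.02674761]
(275, 350) 1.0769719 [0.55219976 0.1461781  0.0179287 ]
(265, 240) 1.0065786 [0.58728873 0.1483793  0.09636028]
(380, 510) 1.010419 [0.48300492 0.09923601 0.07277492]
(220, 225) 1.0540584 [0.60022098 0.16972068 0.05031625]
```

Candidates for the block: the bright steel part with the white saddle, top (249,223) and side (276,197), and the green part, top (291,307) and side (210,243). The steel one stands in the nest, so it's the one meant; the green one is to be left alone, and the crops confirm this. The fixture centre is about (0.587, 0.147) and the yaw about 7.2°. The ring's red line is about 48° from the base's red line, so the grip at (0.4836, 0.099) has to travel towards +y.

```bash
cat >> h.py <<'E'
C=np.array([.5873,.1470])
def down(ang):  # tool y at world angle ang(rad), z down
    y=np.array([np.cos(ang),np.sin(ang),0]);z=np.array([0,0,-1.]);x=np.cross(y,z)
    return np.stack([x,y,z],1)
def st(tag=''):
    o=ctrl.observe();print(tag,'t%.2f'%o['time'],'p',np.round(o['position'],4),'F',np.round(o['force'],1),'M',np.round(o['torque'],2),'gap%.3f'%o['finger_gap'])
    return o
E
python3 - <<'E'
from h import *
G=np.array([.4836,.0992]);d=G-C;r=np.hypot(*d);th=np.arctan2(d[1],d[0]);print(r,np.degrees(th))
a=th-np.pi/2
print(np.degrees(a)%360)
for k in (0,np.pi):
  for s in (0,-50):
    t=th+np.radians(s);print(k,s,ctrl.solve_ik(np.r_[C+.115*np.array([np.cos(t),np.sin(t)]),.034],down(a+k+np.radians(s))))
ctrl.move_pose(np.r_[G,.16],down(a)); st()
ctrl.move_l(np.r_[G,.034],max_speed=.12,stop_force=8);st()
ctrl.grasp();st('grasp')
P,_=eyes.grab_frame('side');crop(P,150,120,190,142,4,'s2.png')
E
```

```text
0.11418638272578746 -155.25289577586935
114.74710422413068
0 0 [ 6.06706283e-02  3.53924098e-01  1.95844641e+00 -4.44089210e-16
  8.29222147e-01 -1.94204415e+00]
0 -50 [ 2.51930419e-01  3.87680179e-01  1.89661197e+00 -4.44089210e-16
  8.57300505e-01 -8.78119731e-01]
3.141592653589793 0 [ 6.06706283e-02  3.53924098e-01  1.95844641e+00 -4.44089210e-16
  8.29222147e-01  1.19954851e+00]
3.141592653589793 -50 [ 2.51930419e-01  3.87680179e-01  1.89661197e+00 -4.44089210e-16
  8.57300505e-01  2.26347292e+00]
 t2.91 p [0.4837 0.0998 0.1602] F [-0.3  0.1 -0. ] M [ 0.02 -0.01 -0.02] gap1.003
 t4.11 p [0.4842 0.0993 0.0346] F [ 0.2  0.2 -0.2] M [-0.01 -0.02 -0.02] gap0.999
grasp t4.74 p [0.4837 0.0991 0.0343] F [-0.7  0.1  3.3] M [-0.09  0.06 -0.02] gap0.193
```

View pics/s2.png

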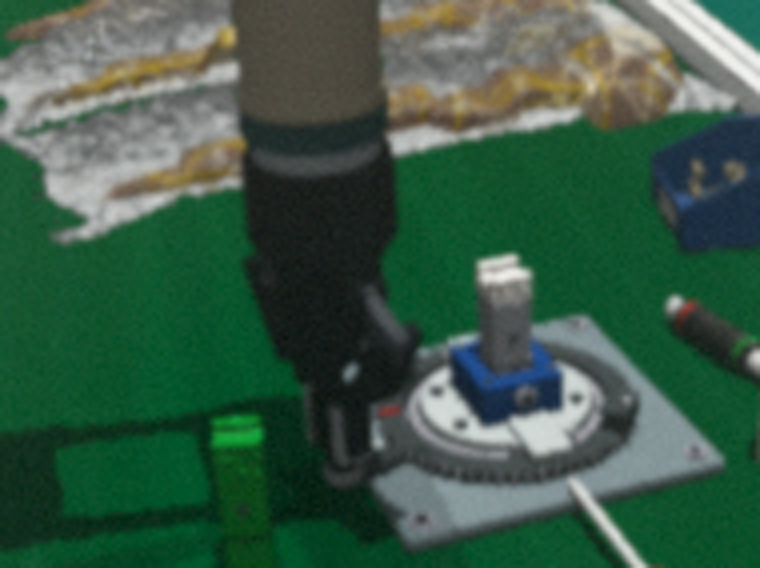

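The fingers hold the grip, the gap matches about 18 mm and the forces are small. Next I turn the ring along the arc, watching the force.

```bash
python3 - <<'E'
from h import *
o=ctrl.observe()
th0=np.radians(-155.25);r=.1143
for s in range(4,56,4):
    t=th0-np.radians(s)
    hit=ctrl.move_l(np.r_[C+r*np.array([np.cos(t),np.sin(t)]),.034],max_speed=.05,frame=down(t-np.pi/2),stop_force=25)
    o=st(s); p=o['position'][:2]-C; ang=np.arctan2(p[1],p[0]); tg=np.array([-np.sin(ang),np.cos(ang)]);u=p/np.hypot(*p)
    print('   turned %.2f deg'%(((th0-ang+np.pi)%(2*np.pi)-np.pi)*57.2958),'r %.4f'%np.hypot(*p),'Ftan %.1f Frad %.1f'%(o['force'][:2]@tg,o['force'][:2]@u),hit)
    if hit or o['force'][:2]@tg>15: break
P,_=eyes.grab_frame('top');crop(P,175,160,150,142,5,'t3.png')
E
```

```text
4 t5.10 p [0.4805 0.1068 0.0343] F [-1.1  0.4  4.8] M [ 0.06  0.09 -0.04] gap0.196
   turned 4.12 deg r 0.1141 Ftan -0.7 Frad 0.9 False
8 t5.41 p [0.4781 0.1143 0.0343] F [-1.1  0.4  6.3] M [ 0.09  0.13 -0.03] gap0.198
   turned 8.07 deg r 0.1140 Ftan -0.7 Frad 1.0 False
12 t5.72 p [0.4761 0.122  0.0343] F [-1.2  0.8  5.6] M [ 0.11  0.1  -0.03] gap0.194
   turned 12.09 deg r 0.1140 Ftan -1.0 Frad 1.0 False
16 t6.03 p [0.4747 0.1299 0.0343] F [-0.7  1.1  5.2] M [ 0.08  0.09 -0.06] gap0.196
   turned 16.12 deg r 0.1139 Ftan -1.2 Frad 0.6 False
20 t6.33 p [0.4738 0.1379 0.0343] F [-1.2  1.1  5.8] M [ 0.11  0.07 -0.02] gap0.190
   turned 20.15 deg r 0.1139 Ftan -1.2 Frad 1.1 False
24 t6.64 p [0.4735 0.1458 0.0343] F [-0.9  2.   4.9] M [ 0.14  0.09 -0.04] gap0.193
   turned 24.16 deg r 0.1138 Ftan -2.0 Frad 0.8 False
28 t6.95 p [0.4737 0.1538 0.0343] F [0.2 1.2 5.4] M [ 0.11  0.14 -0.  ] gap0.197
   turned 28.19 deg r 0.1139 Ftan -1.2 Frad -0.1 False
32 t7.26 p [0.4744 0.1618 0.0343] F [-0.5  1.7  4.3] M [0.13 0.11 0.02] gap0.195
   turned 32.23 deg r 0.1138 Ftan -1.7 Frad 0.8 False
36 t7.57 p [0.4758 0.1697 0.0343] F [-0.3  2.1  5.6] M [0.14 0.1  0.02] gap0.195
   turned 36.26 deg r 0.1138 Ftan -2.0 Frad 0.7 False
40 t7.88 p [0.4776 0.1775 0.0343] F [-0.6  2.9  5.6] M [0.17 0.1  0.04] gap0.193
   turned 40.29 deg r 0.1138 Ftan -2.6 Frad 1.3 False
44 t8.18 p [0.48   0.1851 0.0343] F [0.1 2.5 5. ] M [0.17 0.09 0.01] gap0.196
   turned 44.32 deg r 0.1138 Ftan -2.4 Frad 0.8 False
48 t8.49 p [0.4826 0.1918 0.0343] F [-0.9 -1.2  6.3] M [-0.15  0.14  0.1 ] gap0.194
   turned 47.90 deg r 0.1139 Ftan 1.4 Frad 0.3 False
52 t8.70 p [0.4828 0.1914 0.0342] F [-1.  -3.2  5.8] M [ 0.14 -0.09  0.26] gap0.194
   turned 47.77 deg r 0.1135 Ftan 3.4 Frad -0.3 True
```

View pics/t3.png

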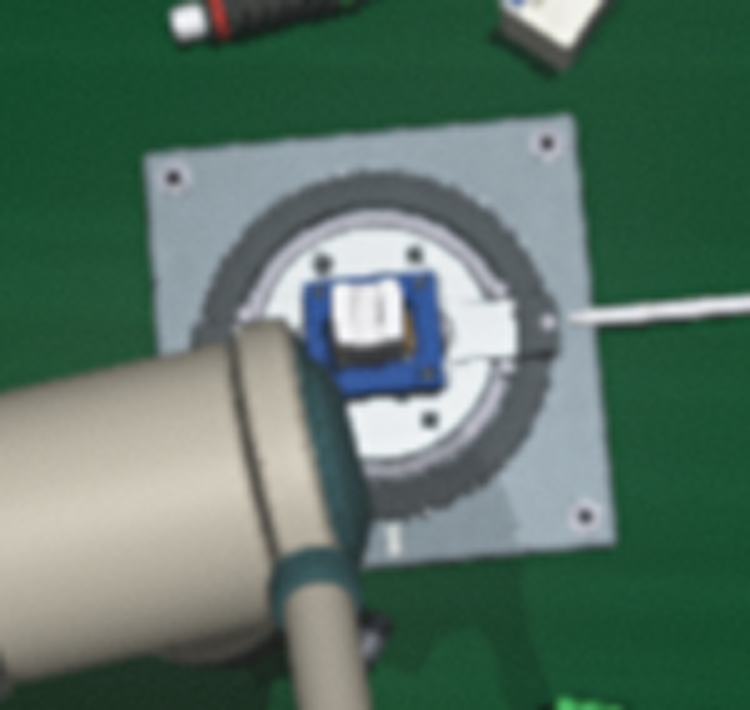

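The ring hit its stop after about 47.8°, against 47.6° measured. The right hook at crop (535,325) covers the ear. I'll release, lift away and check.

```bash
python3 - <<'E'
from h import *
ctrl.open_gripper();o=st('open')
p=o['position'].copy();p[2]=.17
ctrl.move_l(p,max_speed=.2);st()
y=np.radians(7.2)
for k in (0,np.pi):
    print(k,ctrl.solve_ik(np.r_[C,.2],down(y+k)))
P,_=eyes.grab_frame('side');crop(P,190,170,150,95,5,'s4.png')
E
```

```text
open t9.43 p [0.4825 0.1922 0.0341] F [ 0.3  0.4 -1.1] M [-0.03  0.03 -0.  ] gap1.000
 t10.26 p [0.4816 0.192  0.1691] F [0.4 0.2 0.1] M [-0.01  0.04  0.03] gap1.001
0 [ 1.30374894e-01  3.39596248e-01  1.48969521e+00 -4.44089210e-16
  1.31230120e+00  4.71118799e-03]
3.141592653589793 None
```

View pics/s4.png

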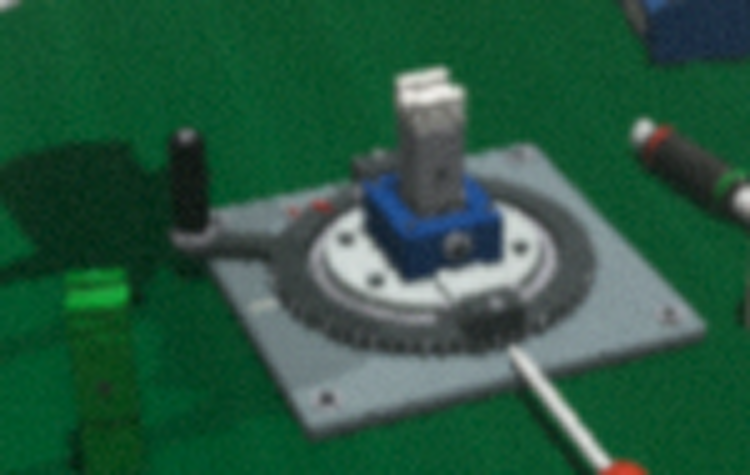

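The red lines meet at crop (305,208) and the grip is free. Now to the block: jaws along nest x, then descend and grip.

```bash
cat >> h.py <<'E'
YAW=np.radians(7.2)
E
python3 - <<'E'
from h import *
# refine centre/yaw from plate screws etc: block top z by two views
def f(u,v): return ((u+.5)/5-.5+195,(v+.5)/5-.5+175)
def g(u,v): return ((u+.5)/5-.5+190,(v+.5)/5-.5+170)
print('saddle near-right corner',two(f(302,268),g(464,92)),'near-left',two(f(237,273),g(400,93)))
P,d=eyes.grab_frame('top')
B=np.array([atz('top',f(*c),.106) for c in [(232,210),(300,205),(305,265),(237,272)]]);print(B.mean(0))
ctrl.move_pose(np.r_[C,.19],down(YAW));st()
hit=ctrl.move_l(np.r_[C,.062],max_speed=.12,stop_force=8);st(hit)
P,_=eyes.grab_frame('side');crop(P,190,130,150,110,5,'s5.png')
E
```

```text
saddle near-right corner (array([0.58741556, 0.13036122, 0.10745017]), np.float64(0.025339185813850574)) near-left (array([0.57581935, 0.1585967 , 0.09684741]), np.float64(0.004457250363605636))
[0.58665288 0.14654609 0.106     ]
 t11.19 p [0.5864 0.1471 0.1889] F [0.2 0.3 0. ] M [-0.02 -0.02  0.02] gap1.006
False t12.41 p [0.588  0.1471 0.0628] F [ 1.3 -0.9  0.2] M [-0.05 -0.01 -0.07] gap1.001
```

View pics/s5.png

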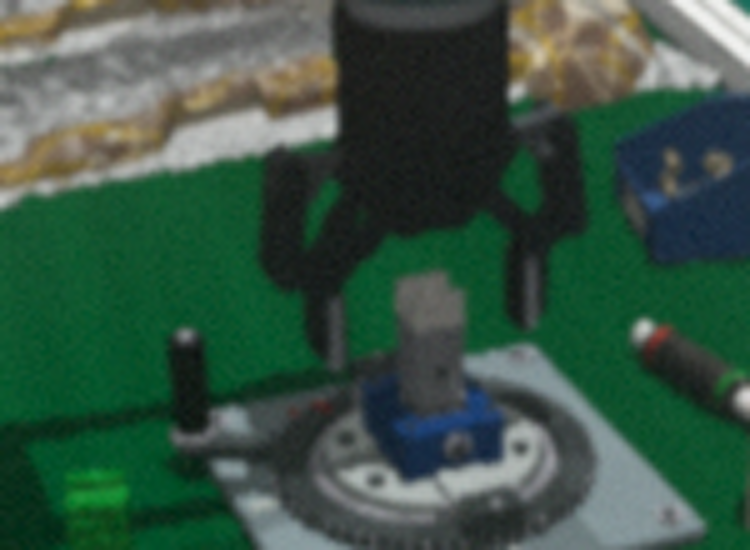

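The jaws straddle the block centrally: fingers at crop x of about 333 and 525, block at about 432. Grasping.

```bash
python3 - <<'E'
from h import *
ctrl.grasp();st('grasp');ctrl.hold(.2);o=st();print(o['ee_rot'])
P,_=eyes.grab_frame('side');crop(P,190,130,150,110,5,'s6.png')
E
```

```text
grasp t13.04 p [0.5883 0.1471 0.0624] F [1.5 1.3 1.3] M [ 0.08 -0.23  0.02] gap0.276
 t13.24 p [0.5883 0.1471 0.0624] F [1.8 0.8 1.6] M [ 0.03 -0.42 -0.03] gap0.276
[[-1.25291186e-01  9.92117879e-01  2.05761784e-03]
 [ 9.92120012e-01  1.25290866e-01  2.84077977e-04]
 [ 2.40381187e-05  2.07699630e-03 -9.99997843e-01]]
```

View pics/s6.png

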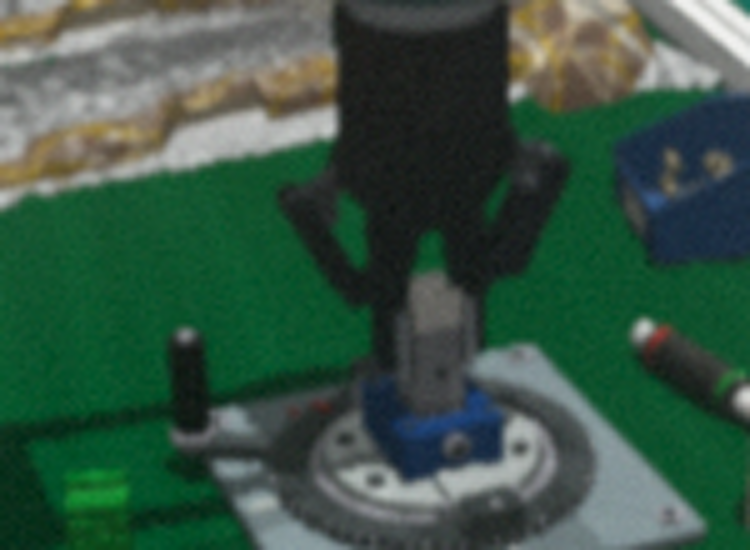

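Gripped at a gap of 0.276 (about 24 mm) with low forces. First rock: 7° to the left about the left plunger, with the force monitored.

```bash
cat >> h.py <<'E'
import json,os
RN=np.array([[np.cos(YAW),-np.sin(YAW),0],[np.sin(YAW),np.cos(YAW),0],[0,0,1]])
M=np.r_[C,.048]           # mouth
Z0=.062-.048
def Rx(a): return np.array([[1,0,0],[0,np.cos(a),-np.sin(a)],[0,np.sin(a),np.cos(a)]])
def load(): 
    return json.load(open('s.json')) if os.path.exists('s.json') else {'tcp':[0,0,Z0],'lean':0.}
def blk(S):  # block centre offset: at start block centre (0,0,.016) & tcp (0,0,Z0) in nest frame
    return np.array(S['tcp'])+Rx(S['lean'])@np.array([0,0,.016-Z0])
def go(S,speed=.03,sf=45):
    R=RN@Rx(S['lean'])@(RN.T@down(YAW))
    hit=ctrl.move_l(M+RN@np.array(S['tcp']),max_speed=speed,frame=R,stop_force=sf)
    json.dump(S,open('s.json','w'));return hit
def rock(S,to,lift=0.,n=4,speed=.03,sf=45):
    """lean to angle 'to' (deg, + = towards +y/left). pivot on that side"""
    to=-np.radians(to);side=1 if to<0 else -1
    piv=np.array([0,side*.013,-.010]);a0=S['lean'];mx=0
    for i in range(n):
        da=(to-a0)/n
        S['tcp']=list(piv+Rx(da)@(np.array(S['tcp'])-piv)+[0,0,lift/n]);S['lean']+=da
        hit=go(S,speed,sf); o=ctrl.observe();mx=max(mx,np.linalg.norm(o['force']))
        if hit: break
    b=blk(S);F=RN.T@o['force']
    print('lean%.1f'%-np.degrees(S['lean']),'climb %.1fmm y %.1f'%((b[2]-.016)*1e3,b[1]*1e3),'Fn',np.round(F,1),'max%.0f'%mx,'gap%.3f t%.2f'%(o['finger_gap'],o['time']),hit)
    return hit
E
python3 - <<'E'
from h import *
S=load()
rock(S,7,lift=.0003); o=st()
rock(S,-7,lift=.0003); st()
P,_=eyes.grab_frame('side');crop(P,190,130,150,110,5,'s7.png')
E
```

```text
lean7.0 climb 1.7mm y 3.3 Fn [ 4.  -3.6 -0.2] max5 gap0.275 t14.29 False
 t14.29 p [0.5872 0.1496 0.0634] F [ 4.4 -3.1 -0.2] M [-0.27 -0.8   0.03] gap0.275
lean-7.0 climb 5.1mm y -3.9 Fn [ 6.   2.4 -9.5] max11 gap0.270 t15.29 False
 t15.29 p [0.5876 0.1442 0.066 ] F [ 5.6  3.1 -9.5] M [ 0.36 -1.09 -0.02] gap0.270
```

View pics/s7.png

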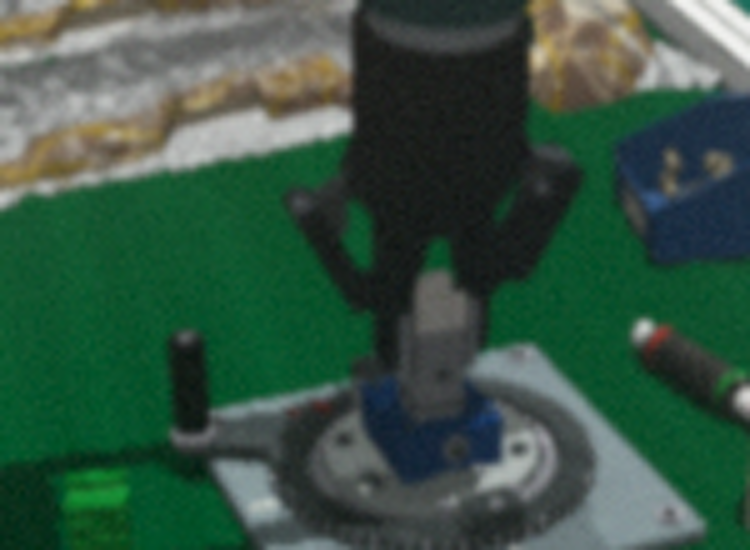

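It climbs as predicted, with a pull of about 10 N. Continuing to rock.

```bash
python3 - <<'E'
from h import *
S=load(); S['tcp'][0]+=.0004
for a in (7,-7,7):
    if rock(S,a,lift=.0002): break
o=st()
P,_=eyes.grab_frame('side');crop(P,190,130,150,110,5,'s8.png')
E
```

```text
lean7.0 climb 8.5mm y 4.1 Fn [  5.1  -1.2 -10.9] max13 gap0.273 t16.34 False
lean-7.0 climb 11.8mm y -4.8 Fn [  2.9   1.1 -13.4] max14 gap0.274 t17.34 False
lean7.0 climb 15.2mm y 4.9 Fn [  1.2   0.7 -17.4] max18 gap0.269 t18.34 False
 t18.34 p [0.5865 0.1516 0.077 ] F [  1.1   0.9 -17.4] M [ 0.2  -0.3  -0.04] gap0.269
```

View pics/s8.png

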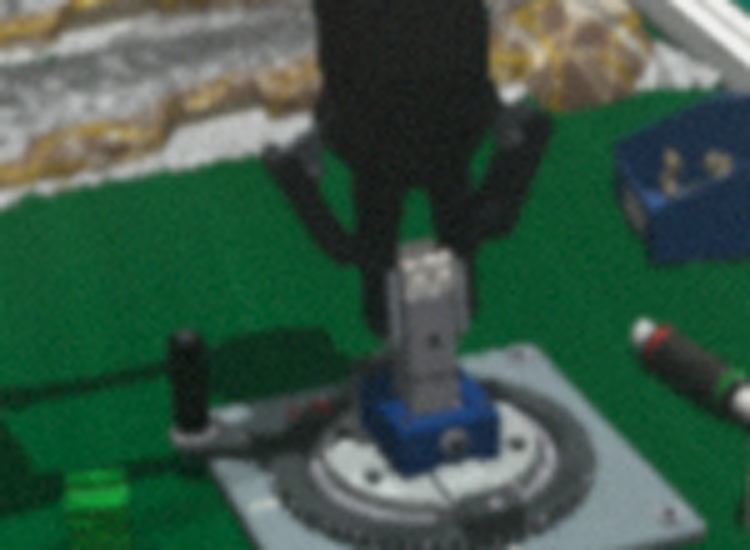

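```bash
python3 - <<'E'
from h import *
S=load(); print('cmd-actual z',M[2]+S['tcp'][2]-ctrl.observe()['position'][2])
for a in (-7,7):
    if rock(S,a,lift=.0): break
print('cmd-actual z',M[2]+S['tcp'][2]-ctrl.observe()['position'][2])
P,_=eyes.grab_frame('side');crop(P,190,130,150,110,5,'s9.png')
E
```

```text
cmd-actual z 0.00023593852425446427
lean-7.0 climb 18.3mm y -5.6 Fn [ 0.7  1.2 -1.7] max19 gap0.272 t19.39 False
lean7.0 climb 21.5mm y 5.7 Fn [ 1.  -4.5  3.2] max6 gap0.271 t20.39 False
cmd-actual z -0.00027703751532312526
```

View pics/s9.png

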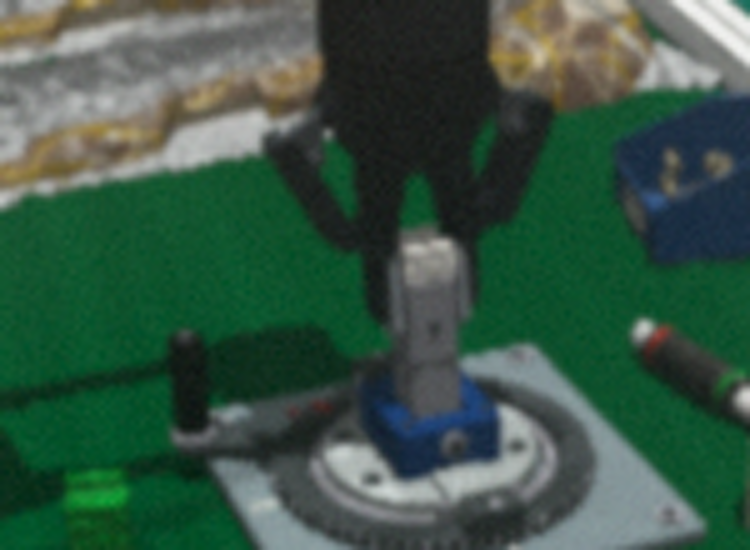

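The pull has dropped to about 0, so the block is free of the plungers. Now I straighten it in place and lift slowly.

```bash
python3 - <<'E'
from h import *
S=load()
foot=blk(S)+Rx(S['lean'])@np.array([0,0,-.042]);print('foot',np.round(foot*1e3,1))
a0=S['lean'];n=4
def place(foot,lean):
    c=foot+Rx(lean)@np.array([0,0,.042]); S['lean']=lean
    S['tcp']=list(c-Rx(lean)@np.array([0,0,.016-Z0]))
for i in range(1,n+1):
    place(np.array([foot[0],foot[1]*(1-i/n),foot[2]]),a0*(1-i/n)); h=go(S,.03,30);
    if h:break
st(h)
if not h:
  for z in (foot[2]+.012,.020):
    place(np.array([foot[0],0,z]),0.); h=go(S,.03,15);o=st(h)
    if h:break
ctrl.hold(.3);o=st();print(o['ee_rot'][:,2])
P,d=eyes.grab_frame('side');crop(P,190,130,150,110,5,'s10.png');np.save('d10.npy',d)
P,d=eyes.grab_frame('top');crop(P,175,160,150,120,5,'t10.png')
E
```

```text
foot [ 0.4  0.6 -4.2]
False t21.44 p [0.5871 0.1473 0.0831] F [-0.7  0.8 -1.9] M [ 0.02 -0.02 -0.04] gap0.272
False t21.99 p [0.5877 0.1471 0.096 ] F [ 0.3  0.1 -2.8] M [0.   0.03 0.05] gap0.273
False t22.55 p [0.5877 0.147  0.1082] F [-1.4  0.3 -2.8] M [ 0.01  0.01 -0.03] gap0.271
 t22.85 p [0.5876 0.147  0.1078] F [-0.5 -0.1 -2.1] M [0.02 0.04 0.03] gap0.277
[-3.57701224e-04 -3.53026555e-05 -9.99999935e-01]
```

View pics/s10.png

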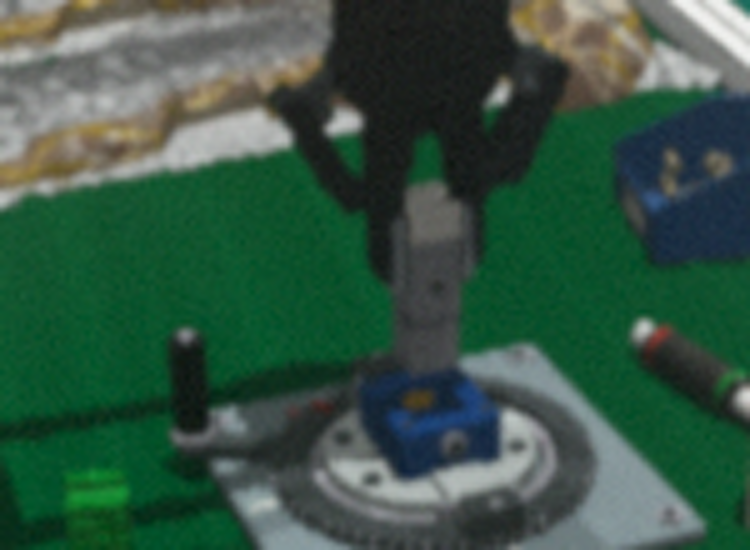

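View pics/t10.png

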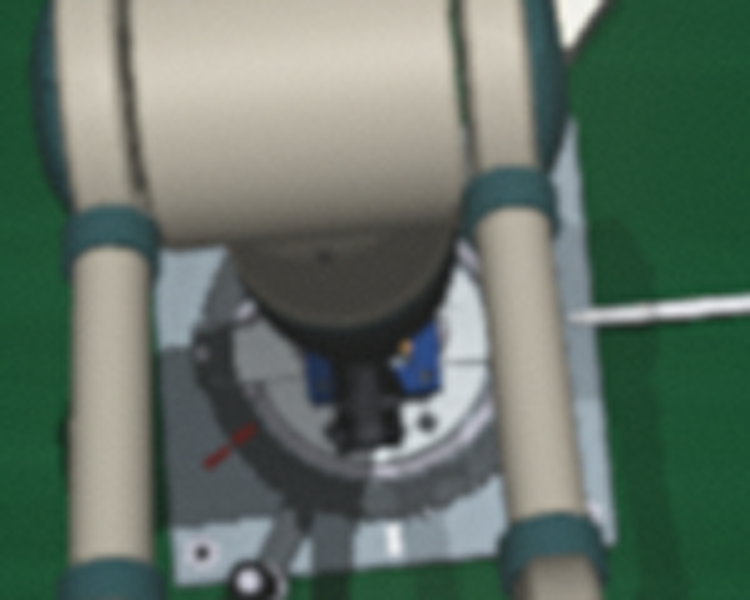

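The block hangs upright above the nest, the red lines are still in line at top crop (232,445), and the nest is seated. I'll check the foot height by projecting the predicted block outline into the side view.

```bash
python3 - <<'E'
from h import *
P,d=eyes.grab_frame('side');k=8;x0,y0,w,h=240,140,75,75
I=cv2.resize(P[y0:y0+h,x0:x0+w,::-1],None,fx=k,fy=k,interpolation=cv2.INTER_CUBIC)
for z,c in((.068,(0,0,255)),(.152,(0,255,255))):
  X=[M*[1,1,0]+[0,0,z]+RN@np.array([a*.012,b*.013,0]) for a,b in((-1,-1),(1,-1),(1,1),(-1,1))]
  q=((proj('side',X)-[x0,y0]+.5)*k).astype(int)
  cv2.polylines(I,[q],True,c,1)
cv2.imwrite('pics/s11.png',I);st()
for r in range(182,220,2): print(r,[np.round(unproj('side',(c,r),d[r,c]),3).tolist() for c in (274,278)])
E
```

```text
t23.00 p [0.5877 0.147  0.1079] F [ 0.3  0.1 -3.5] M [ 0.02 -0.05 -0.03] gap0.270
182 [[0.582, 0.132, 0.125], [0.591, 0.132, 0.123]]
184 [[0.582, 0.134, 0.119], [0.592, 0.135, 0.117]]
186 [[0.582, 0.134, 0.114], [0.591, 0.133, 0.113]]
188 [[0.582, 0.133, 0.109], [0.591, 0.134, 0.107]]
190 [[0.582, 0.132, 0.105], [0.591, 0.133, 0.103]]
192 [[0.582, 0.135, 0.098], [0.591, 0.135, 0.097]]
194 [[0.582, 0.133, 0.094], [0.591, 0.135, 0.092]]
196 [[0.582, 0.134, 0.089], [0.592, 0.136, 0.086]]
198 [[0.582, 0.135, 0.083], [0.592, 0.139, 0.08]]
200 [[0.582, 0.135, 0.078], [0.592, 0.137, 0.076]]
202 [[0.582, 0.136, 0.072], [0.591, 0.135, 0.071]]
204 [[0.582, 0.135, 0.068], [0.599, 0.166, 0.049]]
206 [[0.589, 0.163, 0.046], [0.598, 0.161, 0.046]]
208 [[0.587, 0.158, 0.044], [0.599, 0.166, 0.038]]
210 [[0.587, 0.16, 0.038], [0.599, 0.165, 0.033]]
212 [[0.588, 0.163, 0.03], [0.59, 0.131, 0.048]]
214 [[0.578, 0.123, 0.049], [0.587, 0.121, 0.049]]
216 [[0.576, 0.117, 0.048], [0.586, 0.12, 0.044]]
218 [[0.576, 0.116, 0.043], [0.586, 0.117, 0.04]]
```

View pics/s11.png

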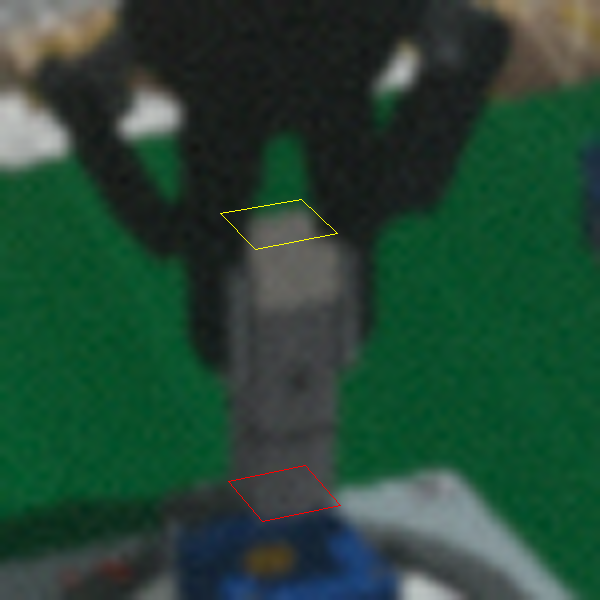

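The foot is at about z = 0.068, matching the prediction of 20 mm above the mouth. The depth readings hint at a small lean, so I'll compare the block face against its initial seated state.

```bash
python3 - <<'E'
from h import *
def fit(d,zlo,zhi,tag):
    pts=[]
    for r in range(165,225):
        for c in range(262,292):
            if d[r,c]>0:
                X=RN.T@(unproj('side',(c,r),d[r,c])-M)
                if zlo<X[2]+.048<zhi and abs(X[0])<.010 and -.022<X[1]<-.005: pts.append(X)
    p=np.array(pts);A=np.c_[p[:,0],p[:,2],np.ones(len(p))];k=np.linalg.lstsq(A,p[:,1],rcond=None)[0]
    print(tag,len(p),'tilt in y per z deg %.2f'%np.degrees(np.arctan(k[1])),'yaw %.2f'%np.degrees(np.arctan(k[0])),'resid mm %.2f'%(1e3*np.std(A@k-p[:,1])))
fit(np.load('d0.npz')['d'],.056,.092,'seated')
d1=np.load('d10.npy');fit(d1,.074,.125,'lifted');fit(d1,.074,.110,'lifted low')
_,d=eyes.grab_frame('side');fit(d,.074,.125,'lifted2')
st()
E
```

```text
seated 121 tilt in y per z deg 0.56 yaw -1.20 resid mm 1.40Traceback (most recent call last):
  File "<stdin>", line 12, in <module>
  File "<stdin>", line 7, in fit
  File "h.py", line 8, in unproj
    r,o=ray(eyes.calibration(n),uv); return o+r*depth
            ~~~~~~~~~~~~~~~~^^^
ValueError: time passes only in moves, steps and waits
```

```bash
python3 - <<'E'
from h import *
import h
cal={n:eyes.calibration(n) for n in('side',)}
def un(uv,dep):
    r,o=h.ray(cal['side'],uv);return o+r*dep
def fit(d,zlo,zhi,tag):
    pts=[]
    for r in range(165,225):
        for c in range(262,292):
            if d[r,c]>0:
                X=RN.T@(un((c,r),d[r,c])-M)
                if zlo<X[2]+.048<zhi and abs(X[0])<.010 and -.022<X[1]<-.005: pts.append(X)
    p=np.array(pts);A=np.c_[p[:,0],p[:,2],np.ones(len(p))];k=np.linalg.lstsq(A,p[:,1],rcond=None)[0]
    print(tag,len(p),'tilt in y per z deg %.2f'%np.degrees(np.arctan(k[1])),'yaw %.2f'%np.degrees(np.arctan(k[0])),'resid mm %.2f'%(1e3*np.std(A@k-p[:,1])))
fit(np.load('d0.npz')['d'],.056,.092,'seated')
d1=np.load('d10.npy');fit(d1,.074,.125,'lifted');fit(d1,.074,.110,'lifted low')
d=np.median([eyes.grab_frame('side')[1] for _ in range(5)],axis=0);fit(d,.074,.125,'med')
st()
E
```

```text
seated 121 tilt in y per z deg 0.56 yaw -1.20 resid mm 1.40
lifted 169 tilt in y per z deg -2.58 yaw -0.15 resid mm 1.06
lifted low 118 tilt in y per z deg -3.12 yaw -0.31 resid mm 1.03
med 168 tilt in y per z deg -2.79 yaw -0.95 resid mm 0.62
 t23.25 p [0.5877 0.1471 0.108 ] F [ 0.6  0.6 -3.1] M [-0.04 -0.   -0.04] gap0.271
```

```bash
python3 - <<'E'
from h import *
import h
cal=eyes.calibration('side')
fr=[eyes.grab_frame('side') for _ in range(6)]
d=np.median([f[1] for f in fr],axis=0);np.save('dmed.npy',d)
img=np.mean([f[0].astype(float) for f in fr],axis=0);np.save('imgmed.npy',img)
g=spotter.masks_of('block_center','side')
for m in g:
    mk=cv2.erode(m['mask'].astype(np.uint8),np.ones((3,3)))>0
    ys,xs=np.nonzero(mk&(d>0))
    if len(ys)<20: continue
    P=np.array([(lambda r,o:o+r*d[y,x])(*h.ray(cal,(x,y))) for x,y in zip(xs,ys)])
    # keep front face: z range interior
    zlo,zhi=P[:,2].min(),P[:,2].max();k=(P[:,2]<zhi-.018)&(P[:,2]>zlo+.004);P=P[k]
    w=np.ones(len(P),bool)
    for _ in range(5):
        A=np.c_[P[:,0],P[:,2],np.ones(len(P))];s=np.linalg.lstsq(A[w],P[w,1],rcond=None)[0];r=P[:,1]-A@s;w=abs(r)<2.5*max(r[w].std(),.0005)
    print(round(m['score'],2),P.mean(0).round(3),len(P),w.sum(),'z',zlo.round(3),zhi.round(3),'tilt %.2f'%np.degrees(np.arctan(s[1])),'slopex %.2f'%s[0],'res %.2fmm'%(r[w].std()*1e3))
E
```

```text
0.84 [0.585 0.135 0.104] 195 171 z 0.072 0.151 tilt -2.89 slopex 0.12 res 0.62mm
0.73 [0.424 0.042 0.039] 287 279 z 0.004 0.085 tilt 0.20 slopex -0.13 res 0.57mm
```

The control check on the standing green part gives a tilt of 0.2°, so the block's −2.9° lean is real: it turned slightly in the pads. I'll lean the hand +2.9° about the foot to make the block upright.

```bash
python3 - <<'E'
from h import *
import h
S=load();foot=np.array([.0004,0,.020])
for a in (1.5,2.9):
    l=-np.radians(a);c=foot+Rx(l)@np.array([0,0,.042]);S['lean']=l
    S['tcp']=list(c-Rx(l)@np.array([0,0,.016-Z0]));print(go(S,.02,15))
ctrl.hold(.5);st()
cal=eyes.calibration('side')
fr=[eyes.grab_frame('side') for _ in range(6)]
crop(fr[-1][0],190,130,150,110,5,'s12.png')
d=np.median([f[1] for f in fr],axis=0)
for m in spotter.masks_of('block_center','side'):
    mk=cv2.erode(m['mask'].astype(np.uint8),np.ones((3,3)))>0
    ys,xs=np.nonzero(mk&(d>0))
    P=np.array([(lambda r,o:o+r*d[y,x])(*h.ray(cal,(x,y))) for x,y in zip(xs,ys)])
    if len(P)<20: continue
    zlo,zhi=P[:,2].min(),P[:,2].max();k=(P[:,2]<zhi-.018)&(P[:,2]>zlo+.004);P=P[k];w=np.ones(len(P),bool)
    for _ in range(5):
        A=np.c_[P[:,0],P[:,2],np.ones(len(P))];s=np.linalg.lstsq(A[w],P[w,1],rcond=None)[0];r=P[:,1]-A@s;w=abs(r)<2.5*max(r[w].std(),.0005)
    print(round(m['score'],2),P.mean(0).round(3),w.sum(),'z',zlo.round(3),zhi.round(3),'tilt %.2f'%np.degrees(np.arctan(s[1])))
for n in('screwdriver','plug_gauge','box_blades'):
    print(n,[(np.round(b['xyz'],3).tolist(),round(float(b['score']),2)) for b in spotter.boxes_of(n,'side')][:2])
st()
E
```

```text
False
False
 t24.60 p [0.5874 0.149  0.1079] F [ 0.4 -0.1 -2.3] M [0.04 0.02 0.01] gap0.276
0.9 [0.586 0.138 0.102] 196 z 0.072 0.151 tilt 0.00
0.89 [0.425 0.042 0.039] 238 z 0.005 0.085 tilt 0.17
screwdriver [([0.618, -0.096, 0.026], 0.78), ([0.582, 0.131, 0.032], 0.4)]
plug_gauge [([0.739, 0.183, 0.018], 0.65)]
box_blades [([0.756, 0.053, 0.035], 0.9), ([0.738, 0.185, 0.014], 0.22)]
 t25.10 p [0.5874 0.1491 0.1079] F [-0.1 -0.  -2.3] M [ 0.05  0.04 -0.02] gap0.270
```

View pics/s12.png

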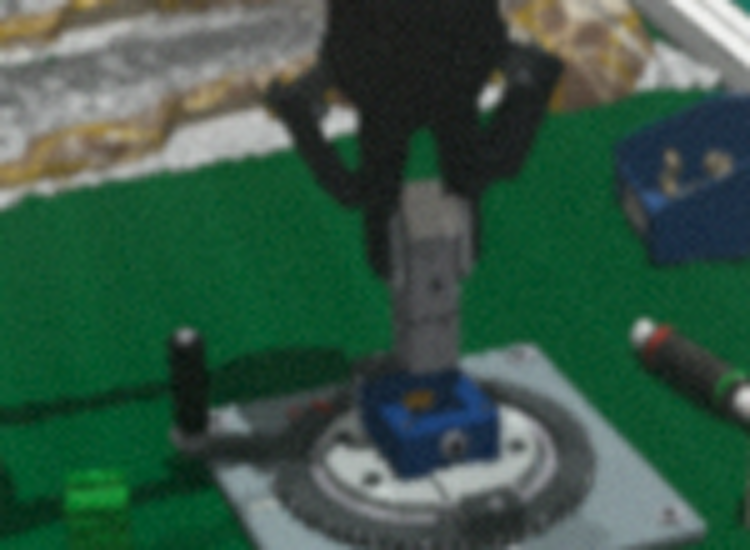

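The block is now upright (tilt 0.0°), its foot is about 2 cm over the mouth, the ring is locked and everything else is in place. I'm handing in.

```bash
python3 -c "
from h import *
print(ticket.job_done())"
```

```text
the job is handed in; nothing more can be done
None
```

I turned the lock ring clockwise about 48° until it hit its stop, where the red lines meet. Then I gripped the steel block and rocked it ±7° in seven swings, with a pull of at most about 19 N. It came free, and I lifted it about 2 cm above the mouth and handed the job in while still holding it, at about 25 s on the robot clock.

- **Position:** the foot measured about 0.068 to 0.070 m above the table, against the mouth at 0.048 m. The wrist carries only the block's weight (about 2.3 N), so nothing is touching the nest.
- **Ring and nest:** the red lines are still in line, and the nest is seated in its base.
- **Other items:** from the side camera, the plug gauge and screwdriver were found within about 2 mm of where they started. The carton read 6–8 mm off, which I put down to detector scatter, as nothing came near it. The green look-alike is still standing in place.
- **One check disagreed:** after the lift, the block leaned 2.9° because it had turned slightly in the pads. I leaned the hand by the same amount to correct it, and the block then measured 0.0°, with the green part reading 0.2° as a control.

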